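Find the gluing weight whose feet still grip

TASK

Only one of the three ring weights still has grippy feet and can be trusted on the sloped gluing panel: drag each weight across the grey board and feel how hard it pulls. Slide the one that drags hard up onto the wooden slope and leave it standing there on its own, and slide the two that drag easily up against the orange bar so that each touches it. Do not let a weight run loose down the slope or tip over, do not lean on the weights or ram the bar, and leave the jar and the glue bottle round the board alone.

Things in the scene. Friction and masses are not known exactly. Their poses are not given: they have to be found in the camera images.
- board: flat grey test board fixed to the bench, 320 mm along its x, 500 mm along its y, 6 mm thick; origin at the centre of its underside, on the bench top; z up. The weights stand in a row along its x near its middle; the orange bar lies along its x near its -y end, the wooden slope covers its +y end
- orange_bar: fixed orange stop bar on the board, 310 mm along its x (parallel to the board's x), 16 mm across in y, 22 mm high; origin at the centre of its underside, on the board's top, 200 mm from the board's middle towards -y. Place for the weights with slick feet
- weight_a: one of three steel ring weights that look alike, axis upright: outer diameter 90 mm, open bore 54 mm wide right through, steel 24 mm high, on six black rubber feet 4 mm high, 0.7 to 0.9 kg. Origin on the ring's axis at the steel's underside, 4 mm above the board as it stands; z up, top at +24 mm. Touching the bar squarely, its axis is 53 mm from the bar's middle line
- weight_b: second ring weight, same look, size and origin. Shut fingertips lowered into the bore can drag it, up the slope too. On the flat, under its own weight alone, a ring with slick feet drags with about 0.6 to 1.4 N, one with grippy feet with about 3.5 to 5.7 N; nothing else tells them apart
- weight_c: third ring weight, same look, size and origin. One of the three is grippy and two are slick; which ring stands where in the row changes (spacing about 100 mm)
- pin_jar: small clear jar with a wooden-looking lid, 50 mm across, 62 mm high, behind the board; origin at the centre of its underside. Leave alone
- glue_bottle: standing yellow and dark green glue bottle, 68 mm across, 231 mm high, to the left of the board; origin at the centre of its underside. Leave alone
- slope: fixed varnished wooden panel rising at 13 degrees (0.23 m per m) towards its +y from a foot edge flush with the board's top, 310 mm wide in x, 180 mm long up the slope, 40 mm high at its top end; axes parallel to the board's. Origin at the middle of the foot edge, 60 mm from the board's middle towards +y. A grippy weight stays on it, a slick one runs down; all feet must stand on it
There are look-alikes about, which are no part of the job. What is shaped like the weight_c but pink is not meant. What is shaped like the weight_a but turquoise is not meant.

How it is judged:
At the end, for the whole second after the job is handed in: one weight stands at rest on the slope by itself, flat on it (its axis 45 to 150 mm horizontally up from the foot edge), the other two stand flat on the board touching the orange bar (gap at most 5 mm, not beyond its ends), all at rest and released (((y of weight_a in the frame of slope between 0.045 and 0.15 m and x of weight_a in the frame of slope between -0.12 and 0.12 m and angle between weight_a's own z axis and vertical between 0.19 and 0.265 rad and y of weight_b in the frame of orange_bar between 0.045 and 0.058 m and x of weight_b in the frame of orange_bar between -0.155 and 0.155 m and angle between each of weight_b, weight_c's own z axis and vertical below 0.05 rad and y of weight_c in the frame of orange_bar between 0.045 and 0.058 m and x of weight_c in the frame of orange_bar between -0.155 and 0.155 m) or (y of weight_b in the frame of slope between 0.045 and 0.15 m and x of weight_b in the frame of slope between -0.12 and 0.12 m and angle between weight_b's own z axis and vertical between 0.19 and 0.265 rad and y of weight_a in the frame of orange_bar between 0.045 and 0.058 m and x of weight_a in the frame of orange_bar between -0.155 and 0.155 m and angle between each of weight_a, weight_c's own z axis and vertical below 0.05 rad and y of weight_c in the frame of orange_bar between 0.045 and 0.058 m and x of weight_c in the frame of orange_bar between -0.155 and 0.155 m) or (y of weight_c in the frame of slope between 0.045 and 0.15 m and x of weight_c in the frame of slope between -0.12 and 0.12 m and angle between weight_c's own z axis and vertical between 0.19 and 0.265 rad and y of weight_a in the frame of orange_bar between 0.045 and 0.058 m and x of weight_a in the frame of orange_bar between -0.155 and 0.155 m and angle between each of weight_a, weight_b's own z axis and vertical below 0.05 rad and y of weight_b in the frame of orange_bar between 0.045 and 0.058 m and x of weight_b in the frame of orange_bar between -0.155 and 0.155 m)) and linear speed of each of weight_a, weight_b, weight_c below 0.01 m/s).
It fails at once if a weight runs loose on the slope (faster than 0.1 m/s with no finger touching it) ((y of weight_a in the frame of slope above 0 m and linear speed of weight_a above 0.1 m/s and contact force between the fingers and weight_a below 0.01 N) or (y of weight_b in the frame of slope above 0 m and linear speed of weight_b above 0.1 m/s and contact force between the fingers and weight_b below 0.01 N) or (y of weight_c in the frame of slope above 0 m and linear speed of weight_c above 0.1 m/s and contact force between the fingers and weight_c below 0.01 N)).
It fails at once if a weight is tipped by more than about 26 degrees (angle between any of weight_a, weight_b, weight_c's own z axis and vertical above 0.45 rad).
It fails at once if a weight is pressed onto the board or the slope with more than 40 N (contact force between any of weight_a, weight_b, weight_c and board above 40 N or contact force between any of weight_a, weight_b, weight_c and slope above 40 N).
It fails at once if a weight is rammed against the bar with more than 25 N (contact force between any of weight_a, weight_b, weight_c and orange_bar above 25 N).
It fails at once if the jar or the glue bottle is moved more than 15 mm (distance of any of pin_jar, glue_bottle from where it was at the start of the episode above 0.015 m).
It also fails if it takes over 61 s, if anything falls off the work surface, if the arm or the gripper's body presses on something with over 40 N, if the wrist force passes 120 N, or if a joint passes its speed limit or range.

ROBOT

A 6-joint arm with a two-finger parallel gripper is mounted at the origin on a cart in front of the work surface, level with it; the furniture and walls round the work are solid. World frame = base frame: x ahead of the robot, y to its left, z up, the work surface at z = 0. Lengths are in m, angles in rad, forces in N, time in s.
With the tool pointing down it reaches from about 0.3 to 0.85 m from the base axis. Payload 5.4 kg.
Tool frame: the origin (TCP) lies at the very end of the fingers, on their centre line; the grasp point (between the pads) lies 19 mm behind it; z points along the fingers, y is the direction in which the jaws open and shut (so a half turn about z gives the same grasp; the last joint's range is limited). The gripper opens to 85 mm and grips with 20 to 120 N. Pads are 22 mm wide; open, the fingers measure 114 mm over their backs; the gripper's body (76 mm by 85 mm) begins 54 mm behind the grasp point. The pads swing forward as they close: fully open they stand 13 mm farther back than shut.
Start: joints at [1.051, 0.158, 1.597, -0, 1.386, -0.21], TCP at [0.175, 0.548, 0.231] pointing down, gripper open.
Joint ranges: [-2.91, 2.91], [-0.94, 2.29], [0.18, 2.7], [-1.29, 4.43], [0.17, 2.64], [-3, 3]. Speed limits (rad/s): [2.57, 2.57, 3.14, 3.14, 3.14, 3.14].

INTERFACE

Orientations are given as a rotation vector (axis times angle).
In Python, from bench import manip gives the robot as it stands.
- The arm moves only by the shell command python3 -m jog 'ROWS' [FORCE]. ROWS is text: rows parted by semicolons, each of 7 numbers parted by spaces: the turn, a rotation vector about the world's x, y, z in degrees, then the shift along the world's x, y, z in m, then the finger opening in m, from 0 to 0.0854. In form: ax ay az x y z jaw; .... A call has 1 to 10 rows; each row shifts and turns the pose as measured when the row begins; what a row does not reach is not made up. A row lasts 1/10 s, in which the tool goes at most 50 mm and 8.59 degrees, less where a joint would pass 70% of its speed; a pose out of reach is approached as far as the arm can. A call with a gripper value outside its range is refused whole. The fingers move at their own pace and stop on an object; FORCE is the grip in N (left out, the last holds). Time passes only in rows, so rows that do not move let the fingers close. It gives the time, the measured TCP pose, the force and the opening at its end, in the units of the state.
- manip.get_obs(): the state, without advancing time (a new reading comes with each control period).
- manip.read_camera(name): name is "scene" or "top"; returns the picture (420x560x3 uint8, blue, green, red); there is no depth.
- manip.camera_info(name): a dict with "fx", "fy", "cx", "cy" (pixels), "k1" (the pictures are not rectified: a ray, as slopes to the right and down, at radius r is drawn at 1 + k1 r^2 times it, then the intrinsics apply), "R" (3x3) and "t" (3): a world point X has camera coordinates R X + t. Camera axes: x right, y down, z forward; pixel columns grow to the right and rows downward; lengths in m; the calibration is good to about 2 mm. A picture is of the moment at which its call begins. camera_info takes no time and is no camera call.
- manip.hand_in(): hands the job in, once; it reports no verdict.
Trained networks look in the newest picture that a camera, given by its name, has taken for a name from the list of things; names that differ only in an ending like _2 or _b are one class to them, and where a whole thing is asked for, a point or a joint stands for the part that bears it (a point fixed in the world has none). Each returns a list of dicts, best first, with "conf" (0 to 1); they miss things now and then, are a little off and sometimes report something else, mostly with a low value. They report only what shows in the picture. A call takes as long as a camera call. They do not tell look-alikes from the thing itself.
- manip.regions_of(camera, target): "pixels" (420x560 bool, what is visible of it) and "centre" ([row, column] in pixels, amid what is visible of it).
- manip.mark_of(camera, target): "centre" ([row, column] in pixels: a listed point, or the origin of a listed thing).
The state is a dict: "time": time; "qpos": joint angles; "joint_velocities": joint speeds; "effort": joint torques, N m; "eef_pos": TCP position; "ee_rot": TCP orientation; "force": force on the tool from outside, world axes, zero at the start; "ft_torque": the same for the moment, N m; "width": finger opening in m.
Only numpy, scipy, OpenCV 4.12 (cv2) and the standard library are available. Lean on these libraries where they do the work, as an engineer would, in place of code of your own. Each camera call takes 0.05 s, during which the arm holds its last target. There are 200 camera calls.

## Working session

There is one attempt and no reset: what is moved stays moved. The work goes in short steps, Python scripts to look and compute and a shell command to move; the robot and the scene stay as the last step left them, time stands still between calls to the robot, and variables do not carry over. Pictures are saved under pics/ and viewed, about 8 in all and at most 12, crops included, and the job is handed in when it is done.

```bash
mkdir -p pics; cat > h.py <<'E'
import numpy as np, cv2
from bench import manip
def ray(cam,row,col):
    c=manip.camera_info(cam); u=(col-c['cx'])/c['fx']; v=(row-c['cy'])/c['fy']
    x,y=u,v
    for _ in range(20):
        s=1+c['k1']*(x*x+y*y); x,y=u/s,v/s
    R=np.array(c['R']);t=np.array(c['t'])
    return -R.T@t, R.T@np.array([x,y,1.])
def onz(cam,rc,z):
    o,d=ray(cam,*rc); return o+d*(z-o[2])/d[2]
def proj(cam,X):
    c=manip.camera_info(cam); p=np.array(c['R'])@np.array(X)+np.array(c['t']); x,y=p[:2]/p[2]; s=1+c['k1']*(x*x+y*y)
    return (c['fy']*y*s+c['cy'], c['fx']*x*s+c['cx'])
E
python3 - <<'E'
from h import *
o=manip.get_obs(); print(o)
a=manip.read_camera('scene');b=manip.read_camera('top')
cv2.imwrite('pics/s0.png',a);cv2.imwrite('pics/t0.png',b)
for cam in('top','scene'):
  print(cam,onz(cam,(210,280),0),manip.camera_info(cam)['t'])
  for n,z in(('weight_a',.010),('orange_bar',.006),('board',0),('slope',.006),('pin_jar',0),('glue_bottle',0)):
    for m in manip.mark_of(cam,n): print(n,np.round(m['centre'],1),round(m['conf'],2),np.round(onz(cam,m['centre'],z),4))
E
```

```text
{'time': 0.0, 'qpos': array([ 1.05091858e+00,  1.59050540e-01,  1.59822736e+00, -9.88787448e-06,
        1.38621816e+00, -2.10118019e-01]), 'joint_velocities': array([ 0.00021164, -0.00115768, -0.0002503 ,  0.00033065,  0.00226175,
       -0.00070842]), 'effort': array([ 1.24571026e-03, -3.96010458e+01, -3.31424010e+01, -1.57734157e-04,
        8.63363966e-03, -3.76520234e-05]), 'eef_pos': array([0.17500366, 0.54708816, 0.23031851]), 'ee_rot': array([-4.84520057e-01, -3.10332491e+00,  2.79775800e-03]), 'force': array([ 0.29505511,  0.11004762, -0.70505206]), 'ft_torque': array([-0.02133956, -0.01117041,  0.02501278]), 'width': 0.08569752047668074}
top [0.60056391 0.09506789 0.        ] [0.07694569 0.58723768 1.44363229]
weight_a [221.2 292.6] 0.94 [0.5631 0.0561 0.01  ]
weight_a [251.  290.2] 0.76 [0.4701 0.0648 0.01  ]
weight_a [283.  180.5] 0.73 [0.3768 0.4006 0.01  ]
weight_a [227.8 403.3] 0.7 [ 0.5384 -0.2892  0.01  ]
weight_a [189.7 297.3] 0.58 [0.6632 0.0398 0.01  ]
orange_bar [224.7 352.2] 0.71 [ 0.5504 -0.1305  0.006 ]
board [223.  288.4] 0.75 [0.5589 0.0691 0.    ]
slope [224.4 269.3] 0.69 [0.5543 0.129  0.006 ]
pin_jar [152.3 321.7] 0.5 [ 0.7872 -0.0411  0.    ]
glue_bottle [215.8 168.1] 0.7 [0.586 0.446 0.   ]
scene [0.65142464 0.1473595  0.        ] [-0.44372397  0.21046375  1.18893693]
weight_a [200.8 166.5] 0.7 [0.3588 0.3969 0.01  ]
weight_a [218.2 298.6] 0.64 [0.6525 0.0473 0.01  ]
weight_a [231.9 241.4] 0.63 [0.4511 0.0651 0.01  ]
weight_a [278.6 343.3] 0.57 [ 0.5338 -0.2943  0.01  ]
orange_bar [251.8 306.1] 0.76 [ 0.5438 -0.1297  0.006 ]
board [227.6 273.2] 0.77 [0.5584 0.0529 0.    ]
slope [219.4 258.7] 0.8 [0.5457 0.1154 0.006 ]
slope [222.2 272.7] 0.48 [0.5716 0.0749 0.006 ]
slope [215.2 345.3] 0.15 [ 0.7995 -0.0106  0.006 ]
pin_jar [215.  346.1] 0.86 [ 0.8118 -0.0017  0.    ]
pin_jar [215.7 260.9] 0.54 [ 0.5735  0.1449 -0.    ]
glue_bottle [186.  215.8] 0.79 [0.5739 0.448  0.    ]
```

View pics/t0.png

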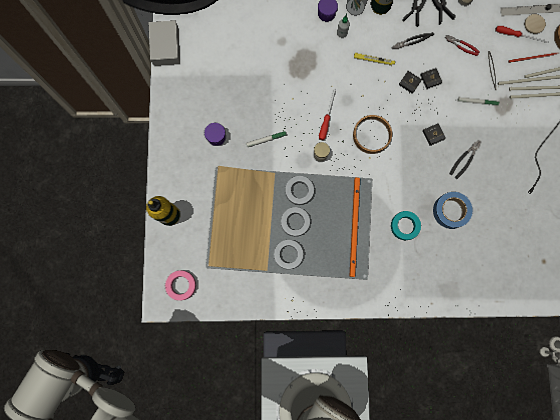

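View pics/s0.png

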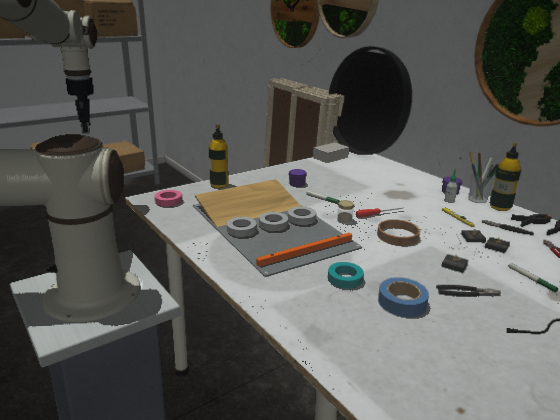

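The top view shows three grey rings on the board at about (190,300), (221,295) and (254,289) in (row, col). They are the ones meant. The pink ring at (285,180) and the turquoise one at (225,405) stand off the board and are the look-alikes. The slope is on the left (+y world) and the orange bar is at col ~356.

```bash
python3 - <<'E'
from h import *
b=manip.read_camera('top')
def rect(p,z):
    pts=np.argwhere(p); w=np.array([onz('top',q,z)[:2] for q in pts]).astype(np.float32)
    return w, cv2.minAreaRect(w*1000)
hsv=cv2.cvtColor(b,cv2.COLOR_BGR2HSV); m=cv2.inRange(hsv,(5,150,120),(18,255,255))>0; m[:170]=0;m[285:]=0;m[:,:340]=0;m[:,375:]=0
w,r=rect(m,.028); print('bar colour',r, w.mean(0))
w0=w-w.mean(0); print(np.linalg.svd(w0,full_matrices=False)[2])
for n,z in(('orange_bar',.028),('board',.006),('slope',.026)):
    for g in manip.regions_of('top',n)[:1]: w,r=rect(g['pixels'],z); print(n,g['conf'],g['pixels'].sum(),r)
for g in manip.regions_of('top','weight_a'):
    p=g['pixels'].astype(np.uint8); c,_=cv2.findContours(p,0,2); c=max(c,key=cv2.contourArea)[:,0]
    w=np.array([onz('top',q[::-1],.034)[:2] for q in c]).astype(np.float32)*1000
    (x,y),rad=cv2.minEnclosingCircle(w); print('w',round(g['conf'],2),np.round(g['centre']),w.mean(0),(x,y),rad, (w.max(0)+w.min(0))/2)
cv2.imwrite('pics/t1.png',cv2.resize(b[155:290,190:390],None,fx=4,fy=4,interpolation=cv2.INTER_CUBIC))
E
```

```text
bar colour ((544.23291015625, -133.9792938232422), (15.828326225280762, 308.52899169921875), 85.10425567626953) [ 0.5411309  -0.13417156]
[[-0.9963165   0.08575234]
 [-0.08575234 -0.9963165 ]]
orange_bar 0.77 547 ((544.2969360351562, -134.8087921142578), (19.736400604248047, 302.77423095703125), 85.22201538085938)Traceback (most recent call last):
  File "<stdin>", line 10, in <module>
  File "<stdin>", line 4, in rect
  File "h.py", line 11, in onz
    o,d=ray(cam,*rc); return o+d*(z-o[2])/d[2]
        ~~~^^^^^^^^^
  File "h.py", line 4, in ray
    c=manip.camera_info(cam); u=(col-c['cx'])/c['fx']; v=(row-c['cy'])/c['fy']
ValueError: time passes only in moves, steps and waits
```

```bash
sed -i 's/manip.camera_info(cam)/CI(cam)/; 2a _c={}\ndef CI(n):\n    if n not in _c: _c[n]=manip.camera_info(n)\n    return _c[n]' h.py; cat >> h.py <<'E'
def rings():
    out=[]
    for g in manip.regions_of('top','weight_a'):
        p=g['pixels'].astype(np.uint8); c,_=cv2.findContours(p,0,2); c=max(c,key=cv2.contourArea)[:,0]
        w=np.array([onz('top',q[::-1],.034)[:2] for q in c]).astype(np.float32)*1000
        (x,y),rad=cv2.minEnclosingCircle(w)
        out.append((round(g['conf'],2),np.round(g['centre']),np.round((x,y),1),round(rad,1),(w.max(0)+w.min(0))/2))
    return out
E
head -8 h.py; python3 - <<'E'
from h import *
b=manip.read_camera('top')
for n,z in(('board',.006),('slope',.026)):
    for g in manip.regions_of('top',n)[:1]:
        w=np.array([onz('top',q,z)[:2] for q in np.argwhere(g['pixels'])]).astype(np.float32)*1000
        print(n,g['conf'],g['pixels'].sum(),cv2.minAreaRect(w))
for r in rings(): print(r)
print(manip.get_obs()['time'])
cv2.imwrite('pics/t1.png',cv2.resize(b[155:290,190:390],None,fx=4,fy=4,interpolation=cv2.INTER_CUBIC))
E
```

```text
import numpy as np, cv2
from bench import manip
_c={}
def CI(n):
    if n not in _c: _c[n]=manip.camera_info(n)
    return _c[n]
def ray(cam,row,col):
    c=CI(cam); u=(col-c['cx'])/c['fx']; v=(row-c['cy'])/c['fy']
board 0.59 8709 ((559.1288452148438, 62.093109130859375), (505.2923278808594, 323.8408508300781), 85.81790924072266)
slope 0.88 5941 ((572.7939453125, 211.05776977539062), (185.83938598632812, 317.2390441894531), 84.56101989746094)
(0.93, array([183., 305.]), array([657.7,  34.5]), 46.1, array([657.4562  ,  33.699596], dtype=float32))
(0.91, array([220., 410.]), array([ 543.9, -290.9]), 46.4, array([ 544.20013, -290.51755], dtype=float32))
(0.9, array([286., 188.]), array([368.1, 394.3]), 48.5, array([372.17358, 394.08914], dtype=float32))
(0.72, array([254., 299.]), array([459.2,  71.3]), 45.7, array([457.86816,  70.55969], dtype=float32))
(0.71, array([226., 288.]), array([558.2,  49.9]), 45.3, array([557.37787 ,  49.205036], dtype=float32))
1.05
```

View pics/t1.png

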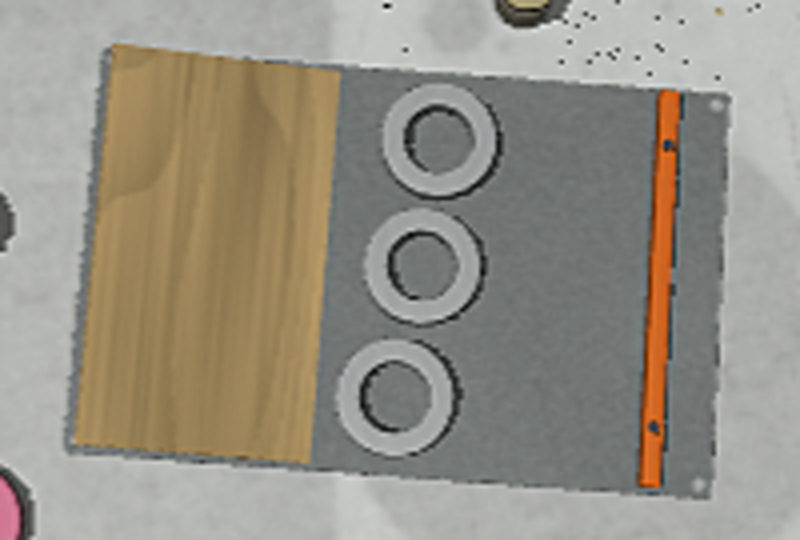

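The crop confirms the three grey rings. In the full picture their centres are at (190,300), (221.5,296) and (254,289). I'll measure them precisely by brightness.

```bash
cat >> h.py <<'E'
BAR=np.array([.5442,-.134]); EX=np.array([.9963,-.0858]); EY=np.array([.0858,.9963])
def bd(p): d=np.array(p)[:2]-(BAR+.2*EY); return np.round([d@EX*1000,d@EY*1000],1)   # board frame mm
def bores(img=None):
    b=manip.read_camera('top') if img is None else img
    sub=cv2.resize(b[140:300,190:400],None,fx=6,fy=6,interpolation=cv2.INTER_CUBIC)
    g=cv2.cvtColor(sub,cv2.COLOR_BGR2GRAY)
    c=cv2.HoughCircles(g,cv2.HOUGH_GRADIENT,1.5,120,param1=120,param2=40,minRadius=75,maxRadius=100)
    out=[]
    if c is None: return out
    for x,y,r in c[0]:
        p=onz('top',((y+.5)/6-.5+140,(x+.5)/6-.5+190),.034); out.append((round(float(r)),np.round(p[:2],4),bd(p)))
    return out
E
python3 - <<'E'
from h import *
for r in bores(): print(*r)
from scipy.spatial.transform import Rotation as R
print(R.from_rotvec(manip.get_obs()['ee_rot']).as_matrix().round(3))
E
```

```text
86 [0.4594 0.0707] [-102.1   -3.3]
83 [0.659  0.0339] [100.  -22.9]
93 [0.565  0.0485] [  5.1 -16.4]
[[-0.952  0.305 -0.   ]
 [ 0.305  0.952 -0.   ]
 [ 0.    -0.    -1.   ]]
```

```bash
python3 -m jog '0 0 1.3 0.026 -0.042 -0.009 0;0 0 1.3 0.026 -0.042 -0.009 0;0 0 1.3 0.026 -0.042 -0.009 0;0 0 1.3 0.026 -0.042 -0.009 0;0 0 1.3 0.026 -0.042 -0.009 0;0 0 1.3 0.026 -0.042 -0.009 0;0 0 1.3 0.026 -0.042 -0.009 0;0 0 1.3 0.026 -0.042 -0.009 0;0 0 1.3 0.026 -0.042 -0.009 0;0 0 1.3 0.026 -0.042 -0.009 0' 40
cat > st.py <<'E'
from h import *
from scipy.spatial.transform import Rotation as R
o=manip.get_obs(); M=R.from_rotvec(o['ee_rot']).as_matrix(); p=o['eef_pos']; f=np.array(o['force'])
print('t',round(o['time'],2),'tcp',p.round(4),'bd',bd(p),'F bx,by,z',np.round([f[:2]@EX,f[:2]@EY,f[2]],2),'w',round(o['width'],4),'yaw',np.degrees(np.arctan2(M[1,1],M[0,1])).round(1),'tz',M[:,2].round(3))
E
python3 st.py
```

```text
time: 2.1
eef_pos: [0.4329, 0.129, 0.1444]
ee_rot: [0.097, 3.132, 0.013]
force: [0.6, 1.4, -0.2]
width: 0.0001
t 2.1 tcp [0.4329 0.129  0.1444] bd [-133.4   52.5] F bx,by,z [ 0.44  1.45 -0.25] w 0.0001 yaw 86.5 tz [ 0.009  0.008 -1.   ]
```

```bash
python3 -m jog '0 0 -0.5 0.009 -0.02 -0.03 0;0 0 -0.5 0.009 -0.02 -0.03 0;0 0 -0.4 0.008 -0.018 -0.025 0;0 0 0 0 0 0 0;0 0 0 0 0 0 0'; python3 st.py; python3 - <<'E'
from h import *
a=manip.read_camera('top'); s=manip.read_camera('scene')
cv2.imwrite('pics/c1.png',np.hstack([cv2.resize(a[155:290,200:360],(640,540)),cv2.resize(s[160:280,200:280],(360,540))])[:, :][::1] if 0 else cv2.resize(np.hstack([a[160:290,210:340],s[150:280,190:320]]),None,fx=3,fy=3,interpolation=cv2.INTER_CUBIC))
E
```

```text
time: 2.6
eef_pos: [0.464, 0.0629, 0.0585]
ee_rot: [0.151, 3.123, 0.012]
force: [1.0, 0.5, 0.4]
width: -0.0
t 2.6 tcp [0.464  0.0629 0.0585] bd [-96.8 -10.7] F bx,by,z [0.96 0.55 0.4 ] w -0.0 yaw 84.5 tz [ 0.015  0.007 -1.   ]
```

View pics/c1.png

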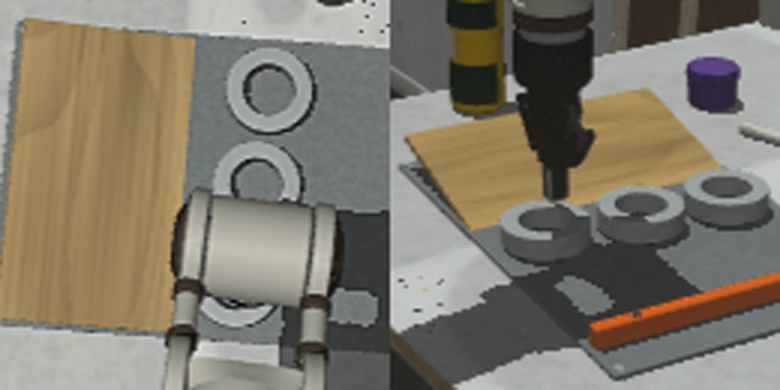

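The tip hangs just above the near ring, with its bore at about (230,165) of the scene half, offset by ~8 mm. I'll correct that, lower, then drag slowly.

```bash
python3 -m jog '0 0.8 0.5 -0.0025 0.004 0 0;0 0 0 -0.0025 0.004 0 0;0 0 0 0 0 0 0'; python3 st.py; python3 -m jog '0 0 0 0 0 -0.012 0;0 0 0 0 0 -0.012 0;0 0 0 0 0 -0.012 0;0 0 0 0 0 -0.003 0;0 0 0 0 0 0 0';python3 st.py
```

```text
time: 3.0
eef_pos: [0.4601, 0.074, 0.0619]
ee_rot: [0.129, 3.133, 0.011]
force: [0.0, 0.1, -0.4]
width: -0.0001
t 3.0 tcp [0.4601 0.074  0.0619] bd [-101.6    0. ] F bx,by,z [ 0.01  0.15 -0.36] w -0.0001 yaw 85.3 tz [ 0.006  0.007 -1.   ]
time: 3.5
eef_pos: [0.4593, 0.0749, 0.0192]
ee_rot: [0.126, 3.134, 0.011]
force: [0.3, -0.2, -0.4]
width: 0.0001
t 3.5 tcp [0.4593 0.0749 0.0192] bd [-102.5    0.8] F bx,by,z [ 0.34 -0.15 -0.42] w 0.0001 yaw 85.4 tz [ 0.005  0.007 -1.   ]
```

```bash
python3 -m jog '0 0 0 -0.0005 -0.006 0 0;0 0 0 -0.0005 -0.006 0 0;0 0 0 -0.0004 -0.005 0 0;0 0 0 -0.0004 -0.005 0 0;0 0 0 -0.0004 -0.005 0 0'; python3 st.py; python3 -m jog '0 0 0 -0.0004 -0.005 0 0;0 0 0 -0.0004 -0.005 0 0';python3 st.py;  python3 -m jog '0 0 0 -0.0004 -0.005 0 0;0 0 0 -0.0004 -0.005 0 0';python3 st.py
```

```text
time: 4.0
eef_pos: [0.4566, 0.0472, 0.0191]
ee_rot: [0.128, 3.134, 0.016]
force: [-0.0, 5.0, -2.5]
width: 0.0004
t 4.0 tcp [0.4566 0.0472 0.0191] bd [-102.8  -27. ] F bx,by,z [-0.43  4.95 -2.54] w 0.0004 yaw 85.3 tz [ 0.005  0.01  -1.   ]
time: 4.2
eef_pos: [0.4555, 0.0367, 0.0191]
ee_rot: [0.129, 3.135, 0.018]
force: [0.3, 4.4, -1.6]
width: 0.0003
t 4.2 tcp [0.4555 0.0367 0.0191] bd [-103.   -37.6] F bx,by,z [-0.05  4.4  -1.59] w 0.0003 yaw 85.3 tz [ 0.005  0.011 -1.   ]
time: 4.4
eef_pos: [0.4545, 0.026, 0.019]
ee_rot: [0.129, 3.135, 0.018]
force: [1.2, 4.3, -1.4]
width: -0.0003
t 4.4 tcp [0.4545 0.026  0.019 ] bd [-103.1  -48.3] F bx,by,z [ 0.85  4.35 -1.44] w -0.0003 yaw 85.3 tz [ 0.005  0.011 -1.   ]
```

It pulls 4.4 N, which is in the grippy range. Now I'll drag it back up towards the slope.

```bash
python3 -m jog '0 0 0 0.0005 0.006 0 0;0 0 0 0.0005 0.006 0 0;0 0 0 0.0004 0.005 0 0;0 0 0 0.0004 0.005 0 0;0 0 0 0.0006 0.007 0 0;0 0 0 0.0008 0.009 0 0;0 0 0 0.0008 0.009 0 0;0 0 0 0.0008 0.009 0 0;0 0 0 0.0008 0.009 0 0;0 0 0 0.0008 0.009 0 0'; python3 st.py
```

```text
time: 5.4
eef_pos: [0.4628, 0.0973, 0.0202]
ee_rot: [0.12, 3.133, -0.009]
force: [-0.3, -6.3, 0.4]
width: 0.0
t 5.4 tcp [0.4628 0.0973 0.0202] bd [-101.    23.5] F bx,by,z [ 0.23 -6.3   0.44] w 0.0 yaw 85.6 tz [ 0.006 -0.006 -1.   ]
```

```bash
python3 -m jog '0 0 0 0.0007 0.007 0 0;0 0 0 0.0007 0.007 0.001 0;0 0 0 0.0007 0.007 0.0015 0;0 0 0 0.001 0.007 0.0016 0;0 0 0 0.001 0.007 0.0016 0;0 0 0 0.001 0.007 0.0016 0'; python3 st.py;  python3 -m jog '0 0 0 0.001 0.007 0.0016 0;0 0 0 0.001 0.007 0.0016 0;0 0 0 0.001 0.007 0.0016 0;0 0 0 0.001 0.007 0.0016 0'; python3 st.py
```

```text
time: 6.0
eef_pos: [0.4659, 0.1389, 0.0265]
ee_rot: [0.111, 3.138, -0.027]
force: [-0.6, -6.8, -0.4]
width: 0.0
t 6.0 tcp [0.4659 0.1389 0.0265] bd [-101.4   65.1] F bx,by,z [ 0.03 -6.78 -0.4 ] w 0.0 yaw 86.0 tz [ 0.001 -0.017 -1.   ]
time: 6.4
eef_pos: [0.4681, 0.166, 0.0323]
ee_rot: [-0.106, -3.137, 0.04]
force: [-0.2, -6.3, 0.1]
width: 0.0001
t 6.4 tcp [0.4681 0.166  0.0323] bd [-101.5   92.4] F bx,by,z [ 0.34 -6.25  0.08] w 0.0001 yaw 86.1 tz [-0.004 -0.025 -1.   ]
```

```bash
python3 -m jog '0.2 0 0 0.0012 0.007 0.0016 0;0.2 0 0 0.0012 0.007 0.0016 0;0.2 0 0 0.0012 0.007 0.0016 0;0.2 0 0 0.0012 0.007 0.0016 0;0.2 0 0 0.0012 0.007 0.0016 0'; python3 st.py;  python3 -m jog '0.2 0 0 0.001 0.007 0.0016 0;0.2 0 0 0.001 0.007 0.0016 0;0.2 0 0 0.001 0.007 0.0016 0;0.2 0 0 0.001 0.006 0.0014 0;0 0 0 0.0006 0.005 0.001 0;0 0 0 0 0 0 0'; python3 st.py
```

```text
time: 6.9
eef_pos: [0.4716, 0.1992, 0.0396]
ee_rot: [-0.098, -3.13, 0.031]
force: [-0.8, -7.0, 0.3]
width: -0.0003
t 6.9 tcp [0.4716 0.1992 0.0396] bd [-100.9  125.7] F bx,by,z [-0.17 -7.05  0.27] w -0.0003 yaw 86.4 tz [-0.011 -0.019 -1.   ]
time: 7.5
eef_pos: [0.474, 0.2296, 0.0467]
ee_rot: [-0.091, -3.124, 0.028]
force: [0.6, -0.5, 0.6]
width: -0.0004
t 7.5 tcp [0.474  0.2296 0.0467] bd [-101.1  156.3] F bx,by,z [ 0.64 -0.44  0.61] w -0.0004 yaw 86.7 tz [-0.016 -0.018 -1.   ]
```

```bash
python3 -m jog '0 0 0 -0.0003 -0.003 0 0;0 0 0 -0.0003 -0.004 0 0;0 0 0 0 0 0.01 0;0 0 0 0 0 0.02 0;0 0 0 0 0 0.025 0;1 -0.9 -1.6 -0.01 -0.03 0.01 0'; python3 st.py; python3 - <<'E'
from h import *
a=manip.read_camera('top'); s=manip.read_camera('scene')
for r in bores(a): print(*r)
cv2.imwrite('pics/c2.png',cv2.resize(np.hstack([a[160:290,210:370],s[150:280,190:350]]),None,fx=2.5,fy=2.5,interpolation=cv2.INTER_CUBIC))
E
```

```text
time: 8.1
eef_pos: [0.4626, 0.195, 0.1146]
ee_rot: [-0.132, -3.137, -0.006]
force: [1.5, -1.3, 0.5]
width: -0.0
t 8.1 tcp [0.4626 0.195  0.1146] bd [-109.5  120.8] F bx,by,z [ 1.59 -1.15  0.52] w -0.0 yaw 85.2 tz [-0.002  0.004 -1.   ]
84 [0.659  0.0339] [100.  -22.9]
82 [0.5635 0.0455] [  3.8 -19.5]
```

View pics/c2.png

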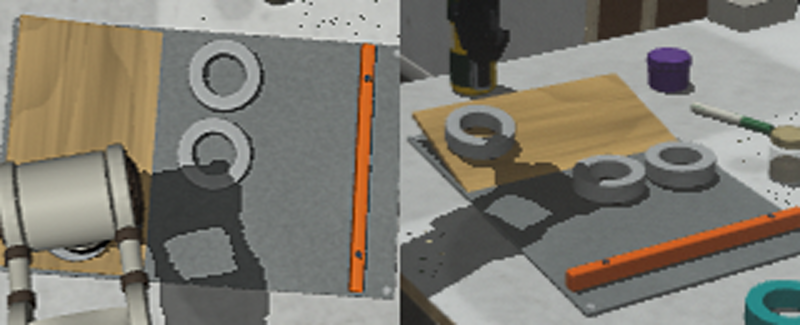

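The first ring stands tilted on the slope (left half, partly hidden). The other two are unmoved. On to the middle ring.

```bash
python3 -m jog '0 0 0 0.02 -0.029 -0.008 0;0 0 0 0.024 -0.034 -0.014 0;0 0 0 0.024 -0.034 -0.014 0;0 0 0 0.02 -0.029 -0.012 0;0 0 0 0.01 -0.015 -0.005 0;0 0 0 0 0 0 0;0 0 0 0 0 0 0'; python3 st.py
```

```text
time: 8.9
eef_pos: [0.5624, 0.0479, 0.0621]
ee_rot: [0.14, 3.138, 0.01]
force: [-0.5, -0.2, -0.7]
width: 0.0
t 8.9 tcp [0.5624 0.0479 0.0621] bd [  2.6 -17.2] F bx,by,z [-0.45 -0.19 -0.69] w 0.0 yaw 84.9 tz [ 0.     0.006 -1.   ]
```

```bash
python3 -m jog '0 0 0 0.001 0 -0.012 0;0 0 0 0 0 -0.012 0;0 0 0 0 0 -0.012 0;0 0 0 0 0 -0.005 0;0 0 0 0 0 0 0';python3 st.py; python3 -m jog '0 0 0 -0.0005 -0.006 0 0;0 0 0 -0.0005 -0.006 0 0;0 0 0 -0.0004 -0.005 0 0;0 0 0 -0.0004 -0.005 0 0;0 0 0 -0.0004 -0.005 0 0'; python3 st.py; python3 -m jog '0 0 0 -0.0004 -0.005 0 0;0 0 0 -0.0004 -0.005 0 0;0 0 0 -0.0004 -0.005 0 0';python3 st.py
```

```text
time: 9.4
eef_pos: [0.561, 0.0526, 0.0177]
ee_rot: [-0.132, -3.137, -0.012]
force: [-0.1, 0.8, 0.0]
width: 0.0001
t 9.4 tcp [0.561  0.0526 0.0177] bd [  0.7 -12.7] F bx,by,z [-0.12  0.8   0.  ] w 0.0001 yaw 85.2 tz [-0.001  0.008 -1.   ]
time: 9.9
eef_pos: [0.5587, 0.0242, 0.0182]
ee_rot: [-0.131, -3.138, -0.013]
force: [0.3, 0.8, -0.3]
width: 0.0003
t 9.9 tcp [0.5587 0.0242 0.0182] bd [  0.8 -41.1] F bx,by,z [ 0.27  0.82 -0.27] w 0.0003 yaw 85.2 tz [-0.001  0.008 -1.   ]
time: 10.2
eef_pos: [0.5575, 0.0077, 0.0184]
ee_rot: [-0.132, -3.138, -0.014]
force: [0.5, 0.9, -0.6]
width: 0.0003
t 10.2 tcp [0.5575 0.0077 0.0184] bd [  1.1 -57.7] F bx,by,z [ 0.39  0.98 -0.63] w 0.0003 yaw 85.2 tz [-0.     0.009 -1.   ]
```

Slick, at 0.9 N. On to the bar.

```bash
python3 -m jog '0 0 0 -0.0007 -0.008 0 0;0 0 0 -0.0008 -0.009 0 0;0 0 0 -0.0008 -0.009 0 0;0 0 0 -0.0008 -0.009 0 0;0 0 0 -0.0008 -0.009 0 0;0 0 0 -0.0008 -0.009 0 0;0 0 0 -0.0007 -0.008 0 0;0 0 0 -0.0005 -0.006 0 0;0 0 0 -0.0004 -0.004 0 0'; python3 st.py; python3 -m jog '0 0 0 -0.0002 -0.0025 0 0;0 0 0 -0.0002 -0.002 0 0'; python3 st.py
```

```text
time: 11.1
eef_pos: [0.5505, -0.0704, 0.0185]
ee_rot: [-0.133, -3.138, -0.013]
force: [-0.5, 0.3, 0.5]
width: 0.0001
t 11.1 tcp [ 0.5505 -0.0704  0.0185] bd [   0.8 -136.1] F bx,by,z [-0.51  0.28  0.49] w 0.0001 yaw 85.1 tz [-0.     0.009 -1.   ]
time: 11.3
eef_pos: [0.5501, -0.0757, 0.0185]
ee_rot: [-0.134, -3.138, -0.013]
force: [-0.8, 0.3, -0.7]
width: 0.0001
t 11.3 tcp [ 0.5501 -0.0757  0.0185] bd [   0.9 -141.4] F bx,by,z [-0.83  0.22 -0.66] w 0.0001 yaw 85.1 tz [-0.     0.008 -1.   ]
```

```bash
python3 -m jog '0 0 0 -0.0003 -0.003 0 0;0 0 0 -0.0002 -0.003 0 0;0 0 0 -0.0002 -0.002 0 0'; python3 st.py; for i in 1; do python3 -m jog '0 0 0 -0.0001 -0.0015 0 0;0 0 0 -0.0001 -0.0015 0 0' >/dev/null; python3 st.py; done
```

```text
time: 11.6
eef_pos: [0.5494, -0.0838, 0.0185]
ee_rot: [-0.132, -3.138, -0.013]
force: [-0.2, 1.0, -0.2]
width: -0.0
t 11.6 tcp [ 0.5494 -0.0838  0.0185] bd [   0.8 -149.5] F bx,by,z [-0.24  0.96 -0.2 ] w -0.0 yaw 85.2 tz [-0.     0.009 -1.   ]
t 11.8 tcp [ 0.5492 -0.087   0.0185] bd [   0.9 -152.8] F bx,by,z [-0.14  1.14 -0.91] w -0.0002 yaw 85.2 tz [-0.     0.009 -1.   ]
```

Creeping until the force rises.

```bash
python3 -m jog '0 0 0 -0.0001 -0.0015 0 0;0 0 0 -0.0001 -0.0012 0 0' >/dev/null; python3 st.py; python3 -m jog '0 0 0 -0.0001 -0.001 0 0'>/dev/null; python3 st.py
```

```text
t 12.0 tcp [ 0.5489 -0.0899  0.0185] bd [   0.9 -155.7] F bx,by,z [-0.16  1.42 -0.12] w -0.0002 yaw 85.2 tz [-0.     0.009 -1.   ]
t 12.1 tcp [ 0.5488 -0.091   0.0185] bd [   0.9 -156.7] F bx,by,z [ 0.    1.38 -0.7 ] w -0.0002 yaw 85.2 tz [-0.     0.009 -1.   ]
```

```bash
python3 -m jog '0 0 0 -0.0001 -0.001 0 0'>/dev/null; python3 st.py
```

```text
t 12.2 tcp [ 0.5487 -0.0921  0.0185] bd [   0.9 -157.8] F bx,by,z [-0.28  1.26 -1.03] w -0.0002 yaw 85.2 tz [-0.     0.009 -1.   ]
```

```bash
for i in 1; do python3 -m jog '0 0 0 -0.0001 -0.001 0 0;0 0 0 -0.0001 -0.001 0 0'>/dev/null; python3 st.py; done
```

```text
t 12.4 tcp [ 0.5486 -0.0927  0.0184] bd [   0.8 -158.4] F bx,by,z [-0.17  6.7   0.51] w 0.0 yaw 85.1 tz [-0.     0.012 -1.   ]
```

```bash
python3 - <<'E'
from h import *
s=manip.read_camera('scene');a=manip.read_camera('top')
cv2.imwrite('pics/c3.png',cv2.resize(np.hstack([a[160:290,250:380],s[185:275,225:365][:, :].copy() if 0 else s[160:290,225:355]]),None,fx=3,fy=3,interpolation=cv2.INTER_CUBIC))
E
```

```text
(no output)
```

View pics/c3.png

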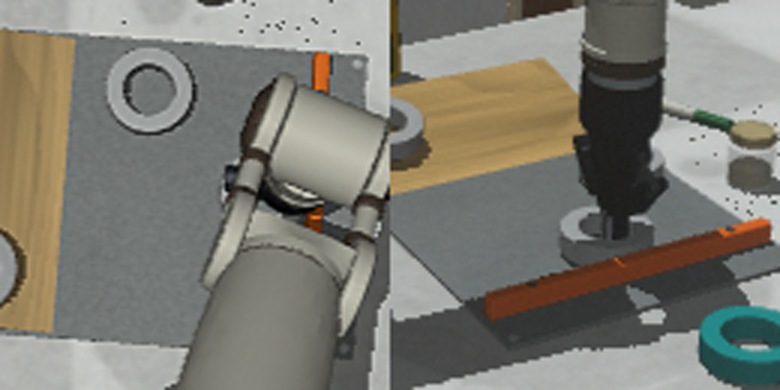

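The force rose to 6.7 N and the scene view shows the ring against the bar. I'll back off, lift and go to the third ring.

```bash
python3 -m jog '0 0 0 0.0003 0.004 0 0;0 0 0 0.0003 0.004 0 0;0 0 0 0 0 0.015 0;0 0 0 0 0 0.025 0;0 0 0 0.018 0.018 0.008 0;0 0 0 0.026 0.028 0 0;0 0 0 0.028 0.03 0 0;0 0 0 0.022 0.024 0 0;0 0 0 0.011 0.012 0 0;0 0 0 0 0 0 0';python3 st.py; python3 -c "
from h import *
for r in bores(): print(*r)"
```

```text
time: 13.5
eef_pos: [0.6612, 0.0291, 0.0796]
ee_rot: [0.134, 3.128, 0.008]
force: [0.8, -0.5, 0.8]
width: 0.0002
t 13.5 tcp [0.6612 0.0291 0.0796] bd [102.6 -27.5] F bx,by,z [ 0.81 -0.41  0.77] w 0.0002 yaw 85.1 tz [ 0.011  0.005 -1.   ]
90 [0.4748 0.2164] [-99.2 143.2]
```

```bash
python3 -m jog '0 0.5 0 -0.001 0.003 -0.012 0;0 0 0 -0.001 0.002 -0.012 0;0 0 0 0 0 0 0';python3 st.py; python3 -m jog '0 0 0 0 0 -0.012 0;0 0 0 0 0 -0.012 0;0 0 0 0 0 -0.01 0;0 0 0 0 0 0 0'; python3 st.py
```

```text
time: 13.85
eef_pos: [0.6569, 0.0313, 0.0543]
ee_rot: [-0.139, -3.138, -0.005]
force: [-0.1, -0.6, -0.2]
width: 0.0001
t 13.85 tcp [0.6569 0.0313 0.0543] bd [ 98.1 -25.6] F bx,by,z [-0.05 -0.61 -0.15] w 0.0001 yaw 84.9 tz [-0.     0.003 -1.   ]
time: 14.25
eef_pos: [0.6546, 0.0299, 0.0155]
ee_rot: [-0.142, -3.134, -0.005]
force: [-0.5, 0.1, -1.2]
width: -0.0003
t 14.25 tcp [0.6546 0.0299 0.0155] bd [ 95.9 -27.2] F bx,by,z [-0.52  0.04 -1.19] w -0.0003 yaw 84.8 tz [-0.004  0.004 -1.   ]
```

```bash
python3 -m jog '0 0 0 0.001 -0.005 0.0015 0;0 0 0 0.001 -0.005 0.001 0;0 0 0 -0.0004 -0.005 0 0;0 0 0 -0.0004 -0.005 0 0;0 0 0 -0.0004 -0.005 0 0'; python3 st.py; python3 -m jog '0 0 0 -0.0004 -0.005 0 0;0 0 0 -0.0004 -0.005 0 0;0 0 0 -0.0004 -0.005 0 0';python3 st.py
```

```text
time: 14.75
eef_pos: [0.6559, 0.0041, 0.0185]
ee_rot: [-0.141, -3.135, -0.007]
force: [-0.7, 2.0, -0.9]
width: -0.0002
t 14.75 tcp [0.6559 0.0041 0.0185] bd [ 99.4 -52.9] F bx,by,z [-0.84  1.9  -0.92] w -0.0002 yaw 84.9 tz [-0.003  0.005 -1.   ]
time: 15.05
eef_pos: [0.6547, -0.0125, 0.0189]
ee_rot: [-0.142, -3.135, -0.008]
force: [0.3, 2.1, -0.6]
width: 0.0
t 15.05 tcp [ 0.6547 -0.0125  0.0189] bd [ 99.7 -69.4] F bx,by,z [ 0.12  2.1  -0.64] w 0.0 yaw 84.8 tz [-0.003  0.005 -1.   ]
```

This one pulls ~2 N, so it counts as slick (the first pulled 4.4 N). On to the bar.

```bash
python3 -m jog '0 0 0 -0.0007 -0.008 0 0;0 0 0 -0.0008 -0.009 0 0;0 0 0 -0.0008 -0.009 0 0;0 0 0 -0.0008 -0.009 0 0;0 0 0 -0.0007 -0.009 0 0;0 0 0 -0.0006 -0.008 0 0;0 0 0 -0.0005 -0.006 0 0;0 0 0 -0.0003 -0.004 0 0;0 0 0 -0.0003 -0.003 0 0;0 0 0 -0.0002 -0.003 0 0'; python3 st.py
```

```text
time: 16.05
eef_pos: [0.6483, -0.0876, 0.019]
ee_rot: [-0.143, -3.135, -0.007]
force: [0.1, 1.7, -0.9]
width: 0.0
t 16.05 tcp [ 0.6483 -0.0876  0.019 ] bd [  99.7 -144.8] F bx,by,z [-0.06  1.67 -0.85] w 0.0 yaw 84.8 tz [-0.003  0.005 -1.   ]
```

```bash
python3 -m jog '0 0 0 -0.0002 -0.0025 0 0;0 0 0 -0.0002 -0.0025 0 0;0 0 0 -0.0001 -0.002 0 0;0 0 0 -0.0001 -0.0015 0 0'>/dev/null; python3 st.py
```

```text
t 16.45 tcp [ 0.6477 -0.0965  0.019 ] bd [  99.9 -153.7] F bx,by,z [ 0.17  1.93 -1.28] w -0.0001 yaw 84.8 tz [-0.003  0.005 -1.   ]
```

```bash
python3 -m jog '0 0 0 -0.0001 -0.001 0 0;0 0 0 -0.0001 -0.001 0 0'>/dev/null; python3 st.py
```

```text
t 16.65 tcp [ 0.6475 -0.0986  0.019 ] bd [  99.9 -155.9] F bx,by,z [ 0.73  1.25 -1.23] w 0.0 yaw 84.8 tz [-0.003  0.005 -1.   ]
```

```bash
python3 -m jog '0 0 0 -0.0001 -0.001 0 0;0 0 0 -0.0001 -0.001 0 0'>/dev/null; python3 st.py
```

```text
t 16.85 tcp [ 0.6473 -0.1006  0.019 ] bd [  99.8 -157.9] F bx,by,z [ 0.54  1.48 -1.36] w 0.0 yaw 84.8 tz [-0.003  0.005 -1.   ]
```

```bash
python3 -m jog '0 0 0 -0.0001 -0.001 0 0'>/dev/null; python3 st.py
```

```text
t 16.95 tcp [ 0.6472 -0.1016  0.0191] bd [  99.8 -158.9] F bx,by,z [ 0.75  3.34 -1.12] w -0.0002 yaw 84.8 tz [-0.003  0.005 -1.   ]
```

```bash
python3 -m jog '0 0 0 -0.0001 -0.001 0 0'>/dev/null; python3 st.py
```

```text
t 17.05 tcp [ 0.6471 -0.1018  0.0189] bd [  99.8 -159.1] F bx,by,z [-0.46  6.5   0.  ] w -0.0 yaw 84.8 tz [-0.003  0.007 -1.   ]
```

```bash
python3 -m jog '0 0 0 0.0003 0.004 0 0;0 0 0 0.0003 0.004 0 0;0 0 0 0 0 0.015 0;0 0 0 0 0 0.03 0;0 0 0 0 0 0.04 0;0 0 0 -0.015 -0.04 0.02 0;0 0 0 -0.02 -0.045 0 0;0 0 0 -0.02 -0.045 0 0;0 0 0 -0.02 -0.045 0 0;0 0 0 -0.02 -0.045 0 0'>/dev/null; python3 -m jog '0 0 0 -0.02 -0.045 0 0;0 0 0 -0.02 -0.045 0 0;0 0 0 -0.01 -0.02 0 0;0 0 0 0 0 0 0'; python3 - <<'E'
from h import *
a=manip.read_camera('top');s=manip.read_camera('scene')
for r in bores(a): print(*r)
cv2.imwrite('pics/c4.png',cv2.resize(np.hstack([a[160:290,200:390],s[160:290,190:380]]),None,fx=2.1,fy=2.1,interpolation=cv2.INTER_CUBIC))
E
```

```text
time: 18.45
eef_pos: [0.5002, -0.4359, 0.1481]
ee_rot: [0.133, 3.126, -0.026]
force: [0.2, 0.3, 0.7]
width: 0.0002
86 [ 0.5519 -0.0827] [   3.3 -148.3]
93 [ 0.6553 -0.0912] [ 107.  -147.8]
94 [0.4802 0.2172] [-93.9 144.4]
```

View pics/c4.png

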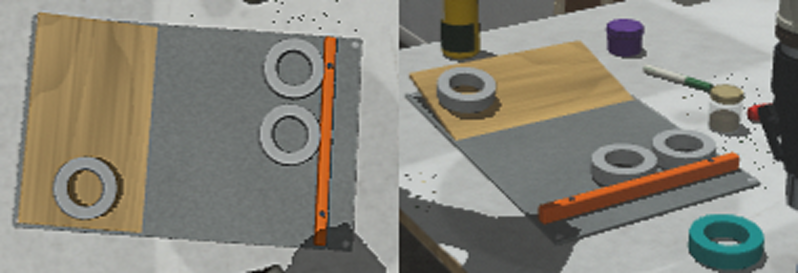

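```bash
python3 -c "
from bench import manip
print(manip.hand_in())"
```

```text
the job is handed in; nothing more can be done
None
```

The job is handed in at about 18.6 s of the 61 s allowed. By my last checks all three weights are where they belong; `hand_in` gave no verdict.

- **Which is grippy:** I dragged each ring towards the bar with shut fingertips in the bore. The near ring pulled about 4.4 N. The middle one pulled about 0.9–1.4 N and the far one about 1.3–2.1 N, so I took the near ring as grippy. The far ring's 2.1 N is above the stated slick range of 0.6–1.4 N. The force reading wandered by up to about 1 N, so I still counted it as slick.
- **Slope:** The grippy ring stands on its own, about 85–90 mm up from the foot edge and 95–100 mm off centre in x (limit 120 mm). Two pictures about 5 s apart put it in the same place to about 1 mm along the slope. Across the slope they differed by about 5 mm, which I put down to the circle fit.
- **Bar:** I crept each slick ring up to the bar until the wrist force rose to about 6.5 N (limit 25 N), then backed off. The last picture puts their axes about 52 mm from the bar's middle line, against 53 mm for square contact.
- **Other things:** I did not re-measure the jar and the bottle. They look unmoved, and the arm stayed clear of them.

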